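# Load the snack tray and hold it out at the pick-up mat

## Robot

A 6-joint arm with a two-finger parallel gripper is mounted at the origin on the work surface. World frame = base frame: x ahead of the robot, y to its left, z up, the work surface at z = 0. Lengths are in m, angles in rad, forces in N, time in s.
With the tool pointing down it reaches from about 0.3 to 0.775 m from the base axis. Payload 14.6 kg.
Tool frame: the origin (TCP) lies between the finger pads; the fingertips stand ctrl.tips_ahead ahead of it and the grasp point (between the pads) lies 6 mm ahead of it (ctrl.tips_ahead is the distance from the TCP to the fingertips, in m); z points along the fingers, x is the direction in which the jaws open and shut, and the axes are right-handed (so a half turn about z gives the same grasp; the last joint's range is limited). The gripper opens to 85 mm and grips with 20 to 120 N. Pads are 22 mm wide; open, the fingers measure 114 mm over their backs; the gripper's body (76 mm by 85 mm) begins 54 mm behind the grasp point. The pads swing forward as they close: fully open they stand 13 mm farther back than shut.
Start: joints at [-1.343, 0.3, 1.521, -0, 1.321, -0.067], TCP at [0.16, -0.526, 0.234] pointing down, gripper open.
Joint ranges: [-3.03, 3.03], [-0.79, 2.21], [0.23, 2.52], [-1.04, 4.18], [0, 3.07], [-2.55, 2.55]. Speed limits (rad/s): [2.22, 2.22, 2.57, 3.14, 3.14, 3.14].

## Interface

Orientations are given as [roll, pitch, yaw] about the fixed x, y, z axes, in that order (R = Rz(yaw) Ry(pitch) Rx(roll)).
In Python, from rig import ctrl gives the robot as it stands.
- The arm moves only by the tool carry_out, never from a script. Its argument "targets" is a list that holds one entry, the list of rows, each a list of 7 numbers: the closure, from -1 (fully open) to 1 (shut), then the shift along the world's x, y, z in m, then the turn, a rotation vector about the world's x, y, z in degrees. In form: [[[fingers, tx, ty, tz, ax, ay, az], ...]]. A call has 1 to 12 rows; each row is the pose to reach, as a shift and turn from the pose measured when the call began; what a row does not reach only later rows make up. A row lasts 1/10 s, in which the tool goes at most 50 mm and 8.59 degrees, less where a joint would pass 70% of its speed; a pose out of reach is approached as far as the arm can. A call with a gripper value outside its range is refused whole. The fingers move at their own pace and stop on an object; "grip_force" is the grip in N (left out, the last holds). Time passes only in rows, so rows that repeat a pose let the fingers close. It gives the time, the measured TCP pose, the force and the opening at its end, in the units of the state.
- ctrl.state(): the state, without advancing time (a new reading comes with each control period).
- ctrl.snapshot(name): name is "side" or "top" or "wrist"; returns (picture, depth): 384x512x3 uint8, blue, green, red; 384x512 float32, m along the optical axis (not along the pixel's ray), 0 where there is no reading.
- ctrl.camera_model(name): a dict with "fx", "fy", "cx", "cy" (pixels), "k1" (the pictures are not rectified: a ray, as slopes to the right and down, at radius r is drawn at 1 + k1 r^2 times it, then the intrinsics apply), "rvec" (rotation vector, rad) and "tvec" (3), from world to camera coordinates, as OpenCV has them. Camera axes: x right, y down, z forward; pixel columns grow to the right and rows downward; lengths in m; the calibration is good to about 2 mm. A picture is of the moment at which its call begins: read the wrist's pose just before it. camera_model takes no time and is no camera call; for the wrist camera it gives the pose at the moment of the call.
- ctrl.sign_off(): hands the job in, once; it reports no verdict.
The state is a dict: "t": time; "joint_pos": joint angles; "dq": joint speeds; "joint_torque": joint torques, N m; "position": TCP position; "tcp_rot": TCP orientation; "contact_force": force on the tool from outside, world axes, zero at the start; "moment": the same for the moment, N m; "opening": opening from 0.0 (shut) to 1.0 (fully open).
Only numpy, scipy, OpenCV 4.12 (cv2) and the standard library are available. Lean on these libraries where they do the work, as an engineer would, in place of code of your own. Each camera call takes 0.05 s, during which the arm holds its last target.

## Task

Finish loading the wooden serving tray where it stands: set the two lidded wooden pots from the counter upright into the tray's empty wells, the thin pot in the narrow-well row and the thick pot in the wide-well row, each fully down in its well. Then lift the tray by its handle and carry it, never tipping it so that the pots stay put and the loose sugar ball stays in its shallow pocket, and hold it out level over the middle of the cork pick-up mat, its underside about 12 cm above the counter, for the customer. Finish while still holding the tray there, still and in the air, and leave the stick box, the bowl and the mould block where they are.

Things in the scene. Friction and masses are not known exactly. Their poses are not given: they have to be found in the camera images.
- tray_handle (a point): Centre of the tray's dark wooden grip bar: 14 mm wide (tray x), 100 mm long (tray y), 22 mm tall, over the tray's middle on two steel posts; 80 mm above the tray's underside (bar top 91, bottom 69 mm). x across the bar, y along it, z up. Meant to be gripped here from above: the loaded tray (about 0.62 kg) nearly balances at this point.
- tray: Loose wooden serving tray, 190 (x) x 210 (y) x 12 mm board, about 420 g empty, standing on the counter at any yaw. Origin: centre of its underside; axes as the handle's. Narrow wells at x = -60 mm, wide wells at x = +60 mm (y = +20 and -60 mm in each row), ball pocket at x = 0, y = +70 mm.
- small_well (a point): Empty narrow well of the tray: round recess 34 mm in diameter, 7 mm deep (flat floor 5 mm and mouth 12 mm above the tray's underside). Point: centre of its floor; axes as the tray's.
- small_well_used (a point): The other narrow well, same size, already holding a thin pot; point at the centre of its floor.
- large_well (a point): Empty wide well of the tray: round recess 48 mm in diameter, 7 mm deep. Point: centre of its floor; axes as the tray's.
- large_well_used (a point): The other wide well, same size, already holding a thick pot; point at the centre of its floor.
- ball_pocket (a point): Ball pocket of the tray: round recess 52 mm in diameter, 7 mm deep, flat floor. Point: centre of its floor.
- ball_center (a point): Centre of the loose pale hard-sugar ball, 36 mm in diameter, 35 g, free to roll about in its pocket and able to roll over its rim when tipped far.
- small_pot (a point): Pale turned-wood lidded pot, 28 mm in diameter: upright cylinder with straight side, thin dark line at the lid, 45 mm tall plus a 7 mm knob on top; lid fixed on; about 30 g. Stands on the counter; to go in the empty narrow well. Point: on its axis, 22.5 mm above its foot (half-way up the side); z up.
- large_pot (a point): Pale turned-wood lidded pot, 42 mm in diameter: upright cylinder with straight side, thin dark line at the lid, 45 mm tall plus a 7 mm knob on top; lid fixed on; about 55 g. Stands on the counter; to go in the empty wide well. Point: on its axis, 22.5 mm above its foot (half-way up the side); z up.
- small_pot_used (a point): Pale turned-wood lidded pot, 28 mm in diameter: upright cylinder with straight side, thin dark line at the lid, 45 mm tall plus a 7 mm knob on top; lid fixed on; about 30 g. Already in its narrow well; stays there. Point: on its axis, 22.5 mm above its foot (half-way up the side); z up.
- large_pot_used (a point): Pale turned-wood lidded pot, 42 mm in diameter: upright cylinder with straight side, thin dark line at the lid, 45 mm tall plus a 7 mm knob on top; lid fixed on; about 55 g. Already in its wide well; stays there. Point: on its axis, 22.5 mm above its foot (half-way up the side); z up.
- mat: Cork pick-up mat fixed to the counter, 150 x 150 mm, 4 mm thick; origin at the centre of its underside, z up.
- stick_box: Bystander: open wooden box of picks, 80 x 100 x 45 mm, loose; origin under its centre. Leave alone.
- bowl: Bystander: small white ceramic bowl, 120 mm across, 45 mm tall, loose; origin under its centre. Leave alone.
- mould_block: Bystander: wooden mould block lying flat, 100 x 70 x 22 mm, loose; origin under its centre. Leave alone.
Not all that is in view belongs to the job. What is shaped like the part that bears small_pot but yellow is not meant.

How it is judged:
On the way, in this order (a step that is already met when the one before it is completed fails the run):
1. all four pots sit upright on the floors of their own wells, thin in narrow and thick in wide, with the tray still standing on the counter (horizontal distance between small_pot and small_well below 0.012 m and z of small_pot in the frame of small_well between 0.018 and 0.027 m and angle between the z axis of each of small_pot, small_pot_used, large_pot, large_pot_used and the z axis of tray_handle, either way round below 0.12 rad and horizontal distance between small_pot_used and small_well_used below 0.012 m and z of small_pot_used in the frame of small_well_used between 0.018 and 0.027 m and horizontal distance between large_pot and large_well below 0.012 m and z of large_pot in the frame of large_well between 0.018 and 0.027 m and horizontal distance between large_pot_used and large_well_used below 0.012 m and z of large_pot_used in the frame of large_well_used between 0.018 and 0.027 m and distance between ball_center and ball_pocket below 0.028 m and height (world z) of tray_handle below 0.085 m), for 0.2 s.
2. the tray is lifted clear of the counter in the gripper, with pots and ball aboard (horizontal distance between small_pot and small_well below 0.012 m and z of small_pot in the frame of small_well between 0.018 and 0.027 m and angle between the z axis of each of small_pot, small_pot_used, large_pot, large_pot_used and the z axis of tray_handle, either way round below 0.12 rad and horizontal distance between small_pot_used and small_well_used below 0.012 m and z of small_pot_used in the frame of small_well_used between 0.018 and 0.027 m and horizontal distance between large_pot and large_well below 0.012 m and z of large_pot in the frame of large_well between 0.018 and 0.027 m and horizontal distance between large_pot_used and large_well_used below 0.012 m and z of large_pot_used in the frame of large_well_used between 0.018 and 0.027 m and distance between ball_center and ball_pocket below 0.028 m and height (world z) of tray_handle above 0.12 m and contact force between the fingers and tray above 2 N), for 0.2 s.
At the end, for the whole second after the job is handed in: Tray held still (under 0.03 m/s), level within 0.10 rad, its middle within 40 mm of the mat's middle seen from above, underside 70 to 200 mm above the counter, touching no mat or bystander; all four pots upright on the floors of their own wells, ball in its pocket (horizontal distance between small_pot and small_well below 0.012 m and z of small_pot in the frame of small_well between 0.018 and 0.027 m and angle between the z axis of each of small_pot, small_pot_used, large_pot, large_pot_used and the z axis of tray_handle, either way round below 0.12 rad and horizontal distance between small_pot_used and small_well_used below 0.012 m and z of small_pot_used in the frame of small_well_used between 0.018 and 0.027 m and horizontal distance between large_pot and large_well below 0.012 m and z of large_pot in the frame of large_well between 0.018 and 0.027 m and horizontal distance between large_pot_used and large_well_used below 0.012 m and z of large_pot_used in the frame of large_well_used between 0.018 and 0.027 m and distance between ball_center and ball_pocket below 0.028 m and horizontal distance between tray_handle and mat below 0.04 m and height (world z) of tray_handle between 0.15 and 0.28 m and angle between tray_handle's own z axis and vertical below 0.1 rad and linear speed of tray below 0.03 m/s and contact force between the fingers and tray above 2 N and contact force between tray and stick_box below 0.1 N and contact force between tray and bowl below 0.1 N and contact force between tray and mould_block below 0.1 N and contact force between tray and mat below 0.1 N); the arm keeps its last pose, push and grip.
It fails at once if the tray is tipped by more than 0.35 rad (angle between tray_handle's own z axis and vertical above 0.35 rad).
It fails at once if the ball leaves its pocket (distance between ball_center and ball_pocket above 0.035 m).
It fails at once if the stick box is shifted by more than 30 mm (distance of stick_box from where it was at the start of the episode above 0.03 m).
It fails at once if the bowl is shifted by more than 30 mm (distance of bowl from where it was at the start of the episode above 0.03 m).
It fails at once if the mould block is shifted by more than 30 mm (distance of mould_block from where it was at the start of the episode above 0.03 m).
It also fails if it takes over 72 s, if anything falls off the work surface, if the arm or the gripper's body presses on something with over 40 N, if the wrist force passes 120 N, or if a joint passes its speed limit or range.

## Working session

There is one attempt and no reset: what is moved stays moved. The work goes in short steps, Python scripts to look and compute and a tool call to move; the robot and the scene stay as the last step left them, time stands still between calls to the robot, and variables do not carry over. Pictures are saved under pics/ and viewed, and the job is handed in when it is done.

Besides the shell and the picture viewer there is one more tool, called after "Request:" as name([rows], argument=value, ...), one row to a line, values as JSON. carry_out: Moves the arm, as the interface text tells. Its arguments: {"type":"object","properties":{"targets":{"type":"array"},"grip_force":{"type":"number"}},"required":["targets"]}

```bash
ls; mkdir -p pics; cat > h.py <<'E'
from rig import ctrl
import cv2, numpy as np, pickle
def snap(name,tag):
    m=ctrl.camera_model(name); im,d=ctrl.snapshot(name)
    cv2.imwrite(f'pics/{tag}.png',im); pickle.dump((m,im,d),open(f'{tag}.pkl','wb')); return m,im,d
def load(tag): return pickle.load(open(f'{tag}.pkl','rb'))
def rays(m,uv):
    uv=np.asarray(uv,float).reshape(-1,2)
    x=np.c_[(uv[:,0]-m['cx'])/m['fx'],(uv[:,1]-m['cy'])/m['fy']]
    y=x.copy()
    for _ in range(30): y=x/(1+m['k1']*(y**2).sum(1,keepdims=True))
    R=cv2.Rodrigues(np.array(m['rvec'],float))[0]; t=np.array(m['tvec'],float).ravel()
    return np.c_[y,np.ones(len(y))]@R, -R.T@t
def onz(m,uv,z):
    d,o=rays(m,uv); s=(z-o[2])/d[:,2]; return o+d*s[:,None]
def cloud(m,d):
    h,w=d.shape; v,u=np.mgrid[:h,:w]; r,o=rays(m,np.c_[u.ravel(),v.ravel()])
    P=o+r*d.ravel()[:,None]; P[d.ravel()==0]=np.nan; return P.reshape(h,w,3)
def proj(m,P):
    P=np.asarray(P,float).reshape(-1,3)
    R=cv2.Rodrigues(np.array(m['rvec'],float))[0]; t=np.array(m['tvec'],float).ravel()
    c=P@R.T+t; y=c[:,:2]/c[:,2:]; y=y*(1+m['k1']*(y**2).sum(1,keepdims=True))
    return np.c_[y[:,0]*m['fx']+m['cx'],y[:,1]*m['fy']+m['cy']]
def crop(tag,u0,v0,u1,v1,s,out):
    im=load(tag)[1][v0:v1,u0:u1]; cv2.imwrite(f'pics/{out}.png',cv2.resize(im,None,fx=s,fy=s,interpolation=cv2.INTER_CUBIC))
E
python3 - <<'E'
from h import *
print(ctrl.state(), ctrl.tips_ahead)
for n in ('top','side','wrist'):
    m,im,d=snap(n,n+'0'); print(n,m)
E
```

```text
pics
{'t': 0.0, 'joint_pos': array([-1.34258329e+00,  3.00479083e-01,  1.52156675e+00, -4.89118552e-05,
        1.32071973e+00, -6.66357334e-02]), 'dq': array([ 8.30061810e-05, -6.99236011e-04,  1.10680366e-03, -6.46279125e-05,
       -9.35548605e-04,  9.29772782e-04]), 'joint_torque': array([-1.61497228e-03, -5.43505597e+01, -3.61796486e+01, -1.64012072e-04,
        3.98499033e-03, -2.49026817e-05]), 'position': array([ 0.15974254, -0.52605064,  0.233323  ]), 'tcp_rot': array([-3.14156182e+00,  1.17346560e-03, -1.27593541e+00]), 'contact_force': array([-0.12968328, -0.28162724, -0.67682992]), 'moment': array([0.03145816, 0.02826075, 0.00092814]), 'opening': 0.998570288571015} 0.025
top {'fx': 346.4147989870756, 'fy': 346.4147989870756, 'cx': 254.71201365876064, 'cy': 189.17768315664, 'k1': 0.03162425045910423, 'rvec': array([ 2.13928519, -2.16640755,  0.10878411]), 'tvec': array([0.02583162, 0.60569632, 1.13893469])}
side {'fx': 359.6005922029171, 'fy': 359.6005922029171, 'cx': 260.80289379059224, 'cy': 191.72801006705805, 'k1': 0.025121336217051548, 'rvec': array([ 0.94857788, -2.57428326,  0.9365531 ]), 'tvec': array([0.46040327, 0.33991738, 0.93166744])}
wrist {'fx': 329.65431737243637, 'fy': 329.65431737243637, 'cx': 253.82810509867693, 'cy': 197.59315300043662, 'k1': -0.08408789021421482, 'rvec': array([-2.30067317,  1.70565089,  0.28443148]), 'tvec': array([-0.55062003, -0.04158332,  0.38010087])}
```

View pics/top0.png

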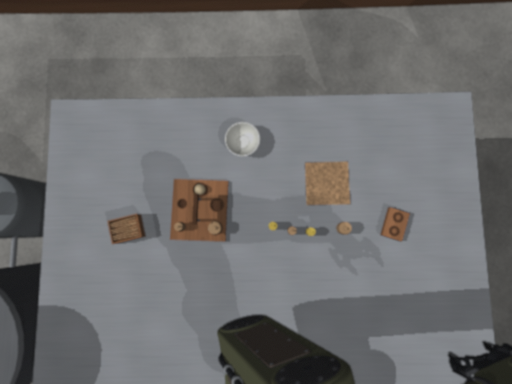

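View pics/side0.png

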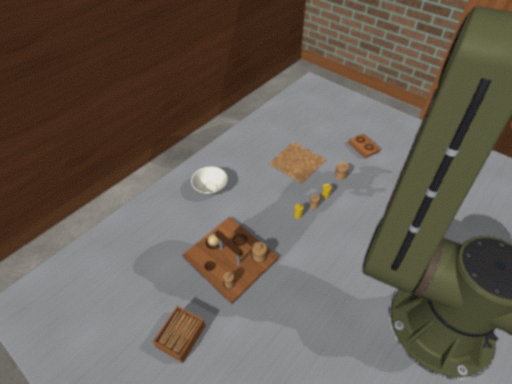

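View pics/wrist0.png

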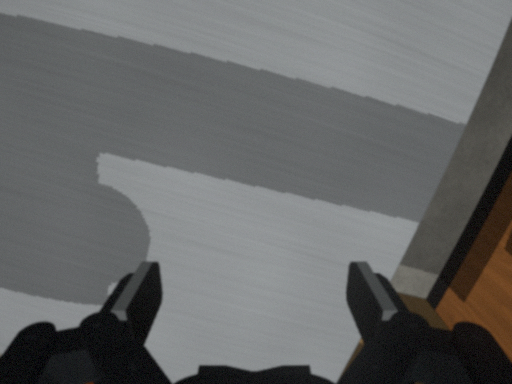

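The top view shows the tray at about (200,210), the bowl at (242,139), the mat at (328,184), the stick box at (126,229) and the mould block at (395,224). Between the tray and the block is a row of four pots: (273,226), (292,230), (311,231) and (344,228). Next I'll take close crops.

```bash
python3 - <<'E'
from h import *
crop('top0',160,165,240,250,7,'c1'); crop('top0',255,205,365,250,7,'c2'); crop('side0',280,150,370,230,8,'c3'); crop('side0',170,205,290,310,6,'c4')
m=load('top0')[0]
for n,uv,z in [('tray',(200,210),.08),('y1',(273,226),.04),('s',(292,230),.045),('y2',(311,231),.045),('L',(344,228),.045),('mat',(328,184),.004),('block',(395,224),.02),('bowl',(242,139),.04),('box',(126,229),.04)]: print(n,onz(m,uv,z).round(3))
E
```

```text
tray [[0.535 0.196 0.08 ]]
y1 [[ 0.481 -0.041  0.04 ]]
s [[ 0.467 -0.104  0.045]]
y2 [[ 0.463 -0.166  0.045]]
L [[ 0.472 -0.275  0.045]]
mat [[ 0.624 -0.236  0.004]]
block [[ 0.484 -0.451  0.02 ]]
bowl [[0.78 0.06 0.04]]
box [[0.477 0.45  0.04 ]]
```

View pics/c1.png

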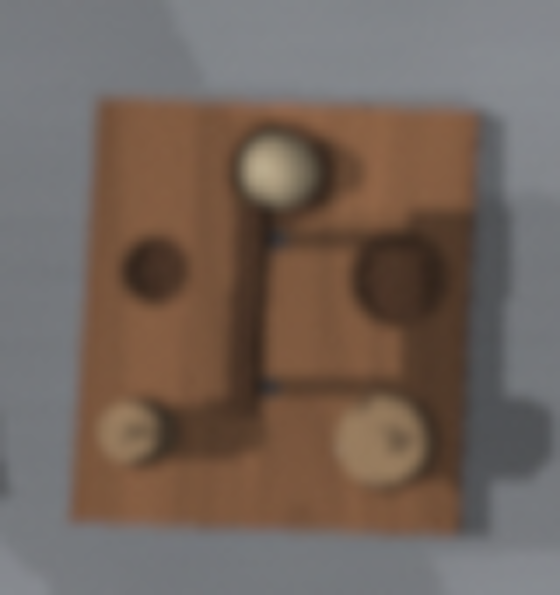

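View pics/c2.png

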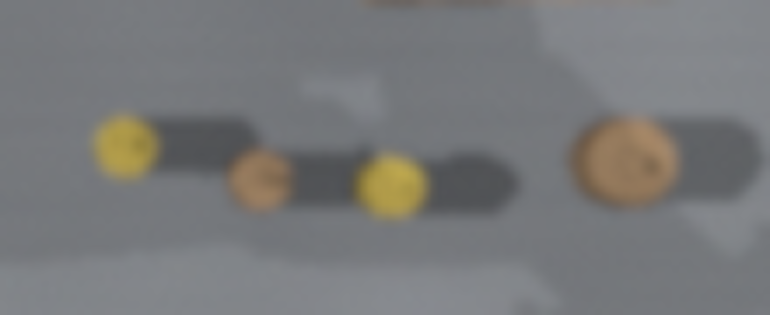

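View pics/c3.png

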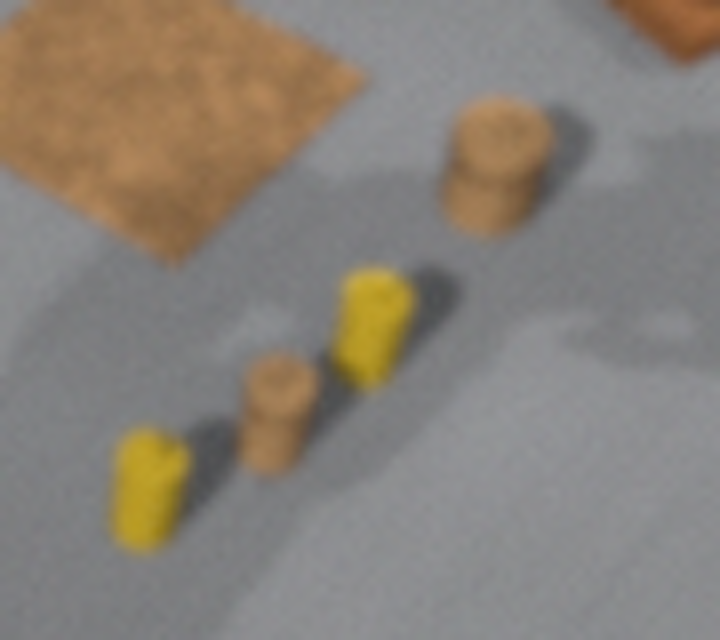

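View pics/c4.png

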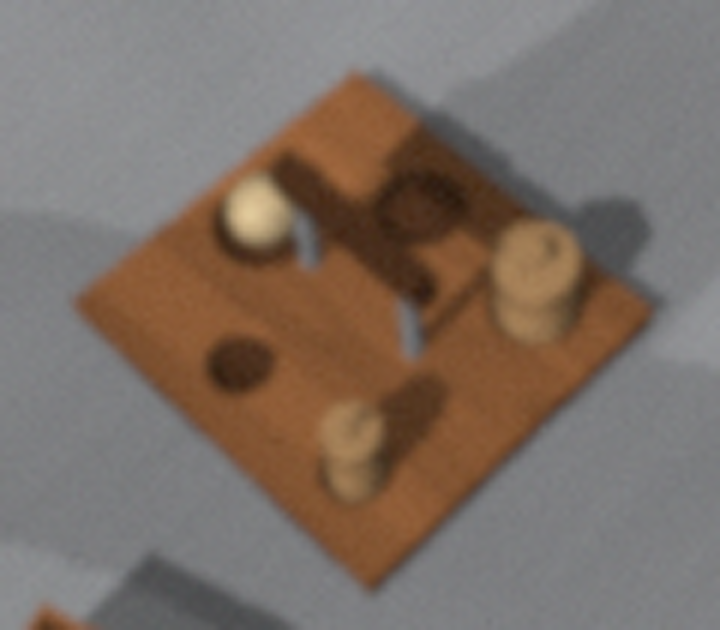

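Thin pot candidates in the top view are yellow (273,226), wood (292,230) and yellow (311,231). There is also the wood thin pot already in the tray at (179,227). The task calls for wood on the counter, so I choose (292,230). The crop shows it pale wood between the two yellow ones. The thick pot is at (344,228), and the empty wells are at (182,203) and (217,205). I'll look closer with the wrist camera.

```bash
python3 - <<'E'
from h import *
from scipy.spatial.transform import Rotation as Ro
s=ctrl.state(); m=ctrl.camera_model('wrist')
T=Ro.from_euler('xyz',s['tcp_rot']).as_matrix()
R=cv2.Rodrigues(m['rvec'])[0]; c=-R.T@m['tvec']
print('cam in tool',T.T@(c-s['position']),'axes in tool\n',(T.T@R.T).round(3))
t=load('top0')[0]
# top-cam estimates, top faces of pots (z=.045), wells
def P(n,uv,z): print(n,onz(t,uv,z).round(4))
f=lambda x,y,ox,oy,k=7:(ox+(x+.5)/k-.5,oy+(y+.5)/k-.5)
P('small',f(262,180,255,205),.047);P('large',f(630,160,255,205),.047)
P('swell',f(155,270,160,165),.010);P('lwell',f(400,280,160,165),.010)
P('corners',[f(100,98,160,165),f(478,108,160,165),f(460,533,160,165),f(72,522,160,165)],.012)
P('bar',[f(250,210,160,165),f(238,405,160,165)],.091)
E
```

```text
cam in tool [ 0.00103044 -0.08349991 -0.13927558] axes in tool
 [[ 1.    -0.     0.   ]
 [ 0.     0.946  0.323]
 [-0.    -0.323  0.946]]
small [[ 0.4662 -0.1036  0.047 ]]
large [[ 0.4738 -0.2764  0.047 ]]
swell [[0.5639 0.2716 0.01  ]]
lwell [[0.5573 0.1505 0.01  ]]
corners [[0.6498 0.2997 0.012 ]
 [0.6422 0.1116 0.012 ]
 [0.4336 0.1208 0.012 ]
 [0.4413 0.3098 0.012 ]]
bar [[0.5845 0.2096 0.091 ]
 [0.495  0.2143 0.091 ]]
```

Request:
carry_out([
  [[-1, 0.031, 0.038, 0, 0, 0, 7.3], [-1, 0.061, 0.075, 0, 0, 0, 14.6], [-1, 0.092, 0.113, 0, 0, 0, 22], [-1, 0.122, 0.15, 0, 0, 0, 29.2], [-1, 0.153, 0.188, 0, 0, 0, 36.5], [-1, 0.184, 0.226, 0, 0, 0, 43.9], [-1, 0.214, 0.263, 0, 0, 0, 51.2], [-1, 0.245, 0.301, 0, 0, 0, 58.5], [-1, 0.275, 0.338, 0, 0, 0, 65.8], [-1, 0.306, 0.376, 0, 0, 0, 73.1], [-1, 0.306, 0.376, 0, 0, 0, 73.1], [-1, 0.306, 0.376, 0, 0, 0, 73.1]],
])

```text
t: 1.35
position: [0.466, -0.1493, 0.2331]
tcp_rot: [-3.141, 0.002, 0.001]
contact_force: [-0.3, 0.2, 0.2]
opening: 0.998
```

```bash
python3 - <<'E'
from h import *
s=ctrl.state();print(s['t'],s['position'],s['tcp_rot'],s['dq'].round(4))
snap('wrist','w1')
E
```

```text
1.35 [ 0.46595424 -0.14931139  0.23308903] [-3.14132994e+00  1.66248635e-03  1.42070975e-03] [-0.0477 -0.0139  0.0087 -0.002  -0.0004  0.0047]
```

View pics/w1.png

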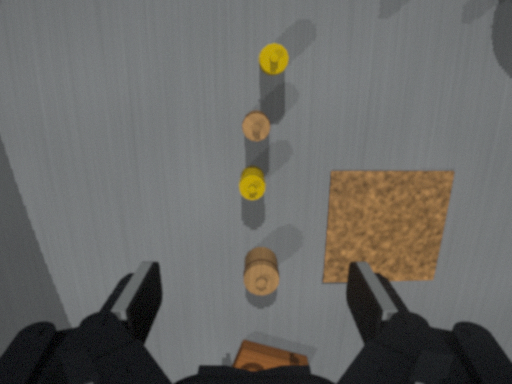

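```bash
python3 - <<'E'
from h import *
crop('w1',215,95,305,305,3.5,'c5')
m,im,d=load('w1')
C=cloud(m,d)
# top faces by depth: z between .040 and .050
for n,(u0,v0,u1,v1) in {'small':(235,100,280,155),'large':(235,240,290,305),'y2':(230,155,275,210)}.items():
    c=C[v0:v1,u0:u1]; k=(c[...,2]>.036)&(c[...,2]<.049)
    p=c[k]; xy=p[:,:2].astype(np.float32); print(n,k.sum(),p.mean(0).round(4),cv2.minEnclosingCircle(xy), np.median(p[:,2]))
print('table z',np.nanmedian(C[100:300,150:220,2]))
E
```

```text
small 556 [ 0.4677 -0.1051  0.0441] ((0.46787211298942566, -0.10522390156984329), 0.014059624634683132) 0.044137728251785885
large 870 [ 0.4742 -0.2762  0.0438] ((0.4744907021522522, -0.27914589643478394), 0.021123843267560005) 0.04421728738242922
y2 513 [ 0.4637 -0.1662  0.0439] ((0.4637454152107239, -0.1675894558429718), 0.014060706831514835) 0.044119548862112556
table z -0.0006635744772462981
```

View pics/c5.png

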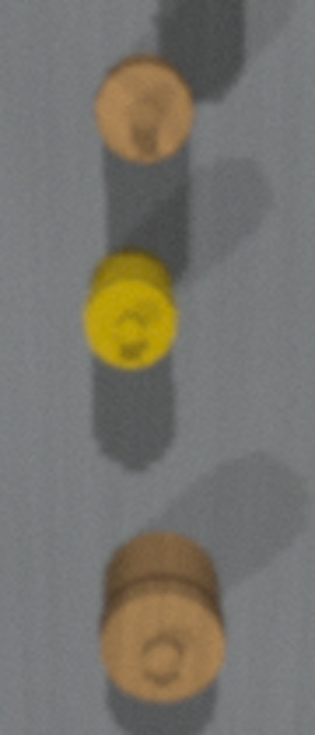

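The wrist view shows the thin wood pot's top at (256,126) and the thick pot's at (261,283), with yellow ones at (273,58) and (252,188). The depth circles have the expected radii of 14 and 21 mm. Next I'll look over the tray.

Request:
carry_out([
  [[-1, 0.01, 0.045, 0.01, 0, 0, 0], [-1, 0.02, 0.09, 0.02, 0, 0, 0], [-1, 0.03, 0.135, 0.02, 0, 0, 0], [-1, 0.04, 0.18, 0.02, 0, 0, 0], [-1, 0.05, 0.225, 0.02, 0, 0, 0], [-1, 0.06, 0.27, 0.02, 0, 0, 0], [-1, 0.07, 0.315, 0.02, 0, 0, 0], [-1, 0.08, 0.36, 0.02, 0, 0, 0], [-1, 0.08, 0.36, 0.02, 0, 0, 0], [-1, 0.08, 0.36, 0.02, 0, 0, 0]],
])

```text
t: 2.4
position: [0.5456, 0.209, 0.2528]
tcp_rot: [3.141, 0.002, -0.001]
contact_force: [0.5, -0.3, -0.1]
opening: 1.0
```

```bash
python3 - <<'E'
from h import *
s=ctrl.state();print(s['t'],s['position'],s['tcp_rot'],s['dq'].round(4))
snap('wrist','w2'); crop('w2',60,40,460,340,2,'c6')
E
```

```text
2.4 [0.54563396 0.20900123 0.25277259] [ 3.14120276e+00  2.24275712e-03 -1.37532733e-03] [-0.0281 -0.0216  0.0169  0.0004 -0.0012 -0.0075]
```

View pics/c6.png

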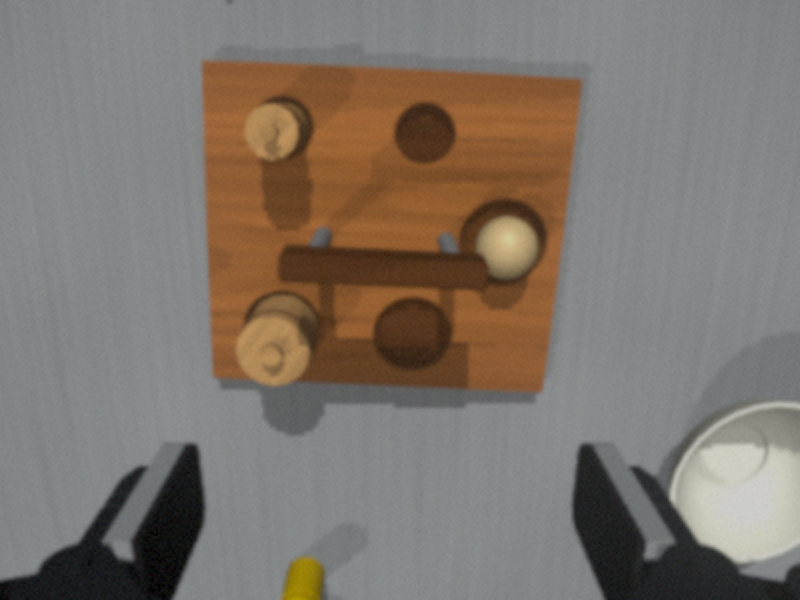

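```bash
python3 - <<'E'
from h import *
m,im,d=load('w2')
f=lambda p:(np.array(p,float)+.5)/2-.5+[60,40]
uv=f([(203,61),(581,79),(543,390),(214,378),(425,132),(412,333),(504,240)])
W=onz(m,uv,.012)[:,:2]
T=np.array([(-.095,-.105),(-.095,.105),(.095,.105),(.095,-.105),(-.06,.02),(.06,.02),(0,.07)])
def fit(T,W):
    a,b=T-T.mean(0),W-W.mean(0); U,S,V=np.linalg.svd(a.T@b); R=V.T@np.diag([1,np.sign(np.linalg.det(V.T@U.T))])@U.T
    return R,W.mean(0)-R@T.mean(0)
for idx in (range(7),range(4)):
    idx=list(idx);R,t=fit(T[idx],W[idx]); yaw=np.arctan2(R[1,0],R[0,0])
    print('t',t.round(4),'yaw',yaw,np.degrees(yaw),'\nres mm',((T@R.T+t-W)*1e3).round(1).tolist())
    print('sw',R@[-.06,.02]+t,'lw',R@[.06,.02]+t, 'used s',R@[-.06,-.06]+t)
print('direct wells',W[4:6].round(4))
C=cloud(m,d)
# used pots tops / bar by depth
for n,(u0,v0,u1,v1) in {'su':(175,80,225,130),'lu':(165,180,235,240)}.items():
    c=C[v0:v1,u0:u1]; k=(c[...,2]>.042)&(c[...,2]<.056); p=c[k]; print(n,k.sum(),np.median(p[:,2]),cv2.minEnclosingCircle(p[:,:2].astype(np.float32)))
k=(C[150:200,180:320,2]>.085)&(C[150:200,180:320,2]<.095);p=C[150:200,180:320][k][:,:2].astype(np.float32);print('bar',cv2.minAreaRect(p))
b=C[60:150,170:190,2];print('board z',np.nanmedian(C[75:225,262:268,2][...]))
E
```

```text
t [0.5436 0.2104] yaw -1.6146703905468698 -92.51379868307598 
res mm [[-1.3, 0.9], [0.7, 1.4], [0.3, -0.4], [-0.4, 0.4], [-0.0, -0.6], [0.9, -0.6], [-0.1, -1.1]]
sw [0.5662001  0.26947368] lw [0.5609369  0.14958916] used s [0.48627708 0.27298248]
t [0.5438 0.2098] yaw -1.6152535676294697 -92.5472122686177 
res mm [[-1.1, 0.4], [0.9, 0.8], [0.4, -1.1], [-0.3, -0.1], [0.2, -1.2], [1.0, -1.2], [0.1, -1.7]]
sw [0.56641423 0.26889634] lw [0.56108112 0.14901491] used s [0.48649327 0.27245175]
direct wells [[0.5662 0.2701]
 [0.5601 0.1502]]
su 596 0.0493513688711647 ((0.4864954650402069, 0.27269446849823), 0.01427329983562231)
lu 984 0.0492728515243995 ((0.4806689918041229, 0.15322788059711456), 0.020996464416384697)
bar ((0.5432714819908142, 0.21014586091041565), (0.014627398923039436, 0.09941467642784119), 87.24401092529297)
board z 0.01038120554454422
```

Request:
carry_out([
  [[-1, -0.011, -0.045, 0, 0, 0, 0], [-1, -0.022, -0.09, 0, 0, 0, 0], [-1, -0.033, -0.135, 0, 0, 0, 0], [-1, -0.045, -0.18, -0.01, 0, 0, 0], [-1, -0.056, -0.225, -0.03, 0, 0, 0], [-1, -0.067, -0.27, -0.06, 0, 0, 0], [-1, -0.0777, -0.3142, -0.09, 0, 0, 0], [-1, -0.0777, -0.3142, -0.11, 0, 0, 0], [-1, -0.0777, -0.3142, -0.12, 0, 0, 0], [-1, -0.0777, -0.3142, -0.12, 0, 0, 0]],
])

```text
t: 3.45
position: [0.4672, -0.1064, 0.1326]
tcp_rot: [-3.141, 0.003, -0.004]
contact_force: [-0.1, -0.8, -0.1]
opening: 1.001
```

```bash
python3 - <<'E'
from h import *
s=ctrl.state();print(s['t'],s['position'],s['tcp_rot'],s['dq'].round(4))
m,im,d=snap('wrist','w3')
C=cloud(m,d); np.set_printoptions(suppress=True)
mask=(C[...,2]>.039)&(C[...,2]<.048)
n,l,st,ce=cv2.connectedComponentsWithStats(mask.astype(np.uint8))
for i in range(1,n):
    if st[i,4]>150: print(st[i],cv2.minEnclosingCircle(C[l==i][:,:2].astype(np.float32)))
E
```

```text
3.45 [ 0.46717257 -0.10637381  0.13256185] [-3.14136686  0.00344323 -0.00442089] [ 0.0299 -0.0288 -0.0396 -0.0007  0.0306 -0.    ]
[ 258   92   42   41 1182] ((0.4843127429485321, -0.04173968359827995), 0.014094631187617779)
[236 183  38  37 976] ((0.46774622797966003, -0.10515756905078888), 0.01403395552188158)
[233 258  35  32 802] ((0.4637551009654999, -0.16747678816318512), 0.014204660430550575)
[243 358  39  13 326] ((0.4741317629814148, -0.2688091993331909), 0.0177862960845232)
```

View pics/w3.png

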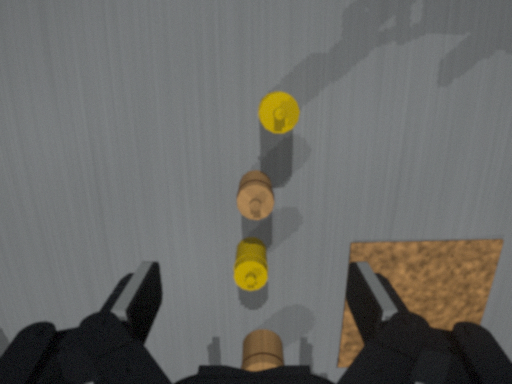

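The thin wood pot's top is at (255,202), midway between the jaws and still at (0.468,-0.105). Descending to grip it.

Request:
carry_out([
  [[-1, 0.0006, 0.0012, -0.03, 0, 0, 0.2], [-1, 0.0006, 0.0012, -0.06, 0, 0, 0.2], [-1, 0.0006, 0.0012, -0.085, 0, 0, 0.2], [-1, 0.0006, 0.0012, -0.0945, 0, 0, 0.2], [-1, 0.0006, 0.0012, -0.0945, 0, 0, 0.2], [0, 0.0006, 0.0012, -0.0945, 0, 0, 0.2], [1, 0.0006, 0.0012, -0.0945, 0, 0, 0.2], [1, 0.0006, 0.0012, -0.0945, 0, 0, 0.2], [1, 0.0006, 0.0012, -0.0945, 0, 0, 0.2], [1, 0.0006, 0.0012, -0.0945, 0, 0, 0.2], [1, 0.0006, 0.0012, -0.0945, 0, 0, 0.2], [1, 0.0006, 0.0012, -0.0945, 0, 0, 0.2]],
], grip_force=30)

```text
t: 4.7
position: [0.4688, -0.1049, 0.0398]
tcp_rot: [3.141, 0.001, 0.0]
contact_force: [-1.6, 0.3, 6.6]
opening: 0.305
```

```bash
python3 - <<'E'
from h import *
s=ctrl.state();print(s['t'],s['position'],s['tcp_rot'],s['opening'])
m,im,d=snap('wrist','w4')
E
```

```text
4.7 [ 0.46881303 -0.10491545  0.03976297] [3.14103155e+00 9.61409678e-04 1.91121853e-04] 0.305427589747847
```

View pics/w4.png

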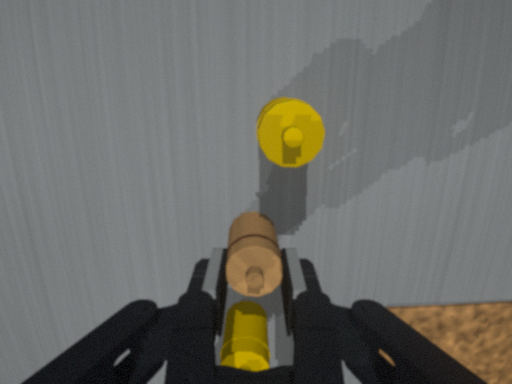

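Request:
carry_out([
  [[1, 0, 0, 0.03, 0, 0, 0], [1, 0, 0, 0.07, 0, 0, 0], [1, 0, 0, 0.11, 0, 0, 0], [1, 0, 0, 0.13, 0, 0, 0], [1, 0, 0, 0.13, 0, 0, 0], [1, 0, 0, 0.13, 0, 0, 0]],
])

```text
t: 5.35
position: [0.4686, -0.1049, 0.1694]
tcp_rot: [3.141, 0.001, 0.0]
contact_force: [-0.1, 0.0, -0.3]
opening: 0.304
```

```bash
cat > held.py <<'E'
from h import *
import sys
from scipy.spatial.transform import Rotation as Ro
def held(tag):
    s=ctrl.state();print(s['t'],s['position'],s['tcp_rot'],s['opening'],s['contact_force'].round(2))
    m,im,d=snap('wrist',tag); C=cloud(m,d)
    T=Ro.from_euler('xyz',s['tcp_rot']).as_matrix(); L=(C-s['position'])@T
    return m,im,d,C,L
E
python3 - <<'E'
from held import *
m,im,d,C,L=held('w5')
c=L[190:330,200:310]; k=np.isfinite(c[...,2])
for h in np.arange(-.03,.03,.004):
    q=k&(c[...,2]>h)&(c[...,2]<h+.004)&(abs(c[...,0])<.02)&(abs(c[...,1])<.03); print(round(h,3),q.sum(), np.r_[c[q].min(0),c[q].max(0)].round(4) if q.any() else '')
print(d[200:300:6,255])
crop('w5',180,180,340,330,5,'c7')
E
```

```text
5.35 [ 0.4686089  -0.10487458  0.16938849] [3.14101310e+00 1.02897268e-03 2.13213580e-04] 0.30411136419935775 [-0.14  0.05 -0.27]
-0.03 277 [-0.019  -0.0108 -0.03    0.02    0.0114 -0.026 ]
-0.026 269 [-0.019  -0.0109 -0.026   0.02    0.012  -0.022 ]
-0.022 240 [-0.0189 -0.0108 -0.022   0.0199  0.0111 -0.018 ]
-0.018 227 [-0.0188 -0.011  -0.018   0.0199  0.0123 -0.014 ]
-0.014 457 [-0.019  -0.0109 -0.014   0.0199  0.0116 -0.01  ]
-0.01 289 [-0.0189 -0.0118 -0.01    0.0198  0.0114 -0.006 ]
-0.006 2195 [-0.0192 -0.0138 -0.006   0.0198  0.0144 -0.002 ]
-0.002 264 [-0.0193 -0.0135 -0.002   0.0197  0.0115  0.002 ]
0.002 248 [-0.0128 -0.0143  0.002   0.0135 -0.0027  0.006 ]
0.006 124 [-0.0129 -0.014   0.006   0.0135 -0.003   0.01  ]
0.01 154 [-0.0133 -0.0136  0.0101  0.0123 -0.0035  0.014 ]
0.014 155 [-0.0137 -0.0136  0.014   0.0132 -0.0023  0.018 ]
0.018 144 [-0.014  -0.0136  0.0181  0.0136 -0.0001  0.022 ]
0.022 132 [-0.0137 -0.0139  0.0221  0.0131 -0.0021  0.0259]
0.026 128 [-0.0141 -0.0137  0.026   0.0123 -0.0025  0.03  ]
[0.3278154  0.3305419  0.19027418 0.17978364 0.17261522 0.16642198
 0.15917426 0.15416963 0.14964771 0.15219925 0.15336692 0.15209822
 0.14659968 0.14642987 0.1482675  0.15699291 0.3652694 ]
```

View pics/c7.png

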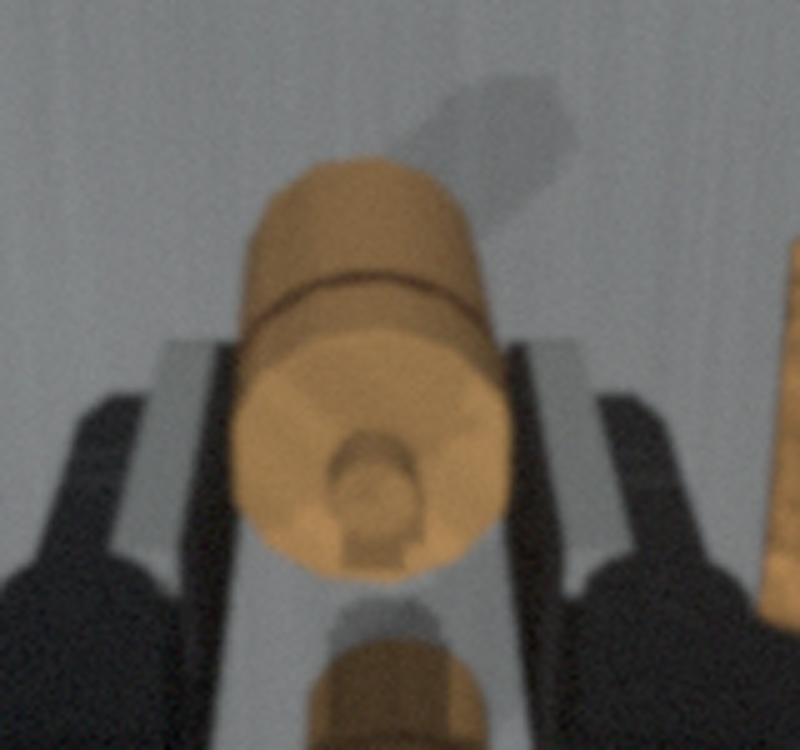

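The thin pot is held upright, centred within 0.5 mm of the TCP, with its foot 40 mm below it. Carrying it over the narrow well.

Request:
carry_out([
  [[1, 0.011, 0.042, 0.01, 0, 0, -0.5], [1, 0.022, 0.083, 0.01, 0, 0, -1], [1, 0.033, 0.125, 0.01, 0, 0, -1.5], [1, 0.043, 0.167, 0.01, 0, 0, -2], [1, 0.054, 0.208, 0.01, 0, 0, -2.5], [1, 0.065, 0.25, 0.01, 0, 0, -2.5], [1, 0.076, 0.292, 0.01, 0, 0, -2.5], [1, 0.087, 0.333, 0.0, 0, 0, -2.5], [1, 0.0977, 0.375, -0.02, 0, 0, -2.5], [1, 0.0977, 0.375, -0.05, 0, 0, -2.5], [1, 0.0977, 0.375, -0.07, 0, 0, -2.5], [1, 0.0977, 0.375, -0.07, 0, 0, -2.5]],
])

```text
t: 6.6
position: [0.564, 0.2697, 0.0939]
tcp_rot: [3.138, 0.01, -0.043]
contact_force: [0.2, 0.5, 0.0]
opening: 0.306
```

```bash
python3 - <<'E'
from held import *
m,im,d,C,L=held('w6')
snap('side','s6'); crop('s6',170,190,290,310,5,'c8')
E
```

```text
6.6 [0.56403381 0.26965357 0.09391218] [ 3.13814895  0.00950819 -0.04305435] 0.30614342822508145 [0.16 0.46 0.03]
```

View pics/w6.png

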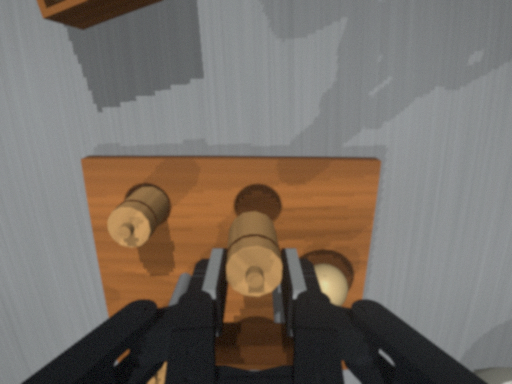

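View pics/c8.png

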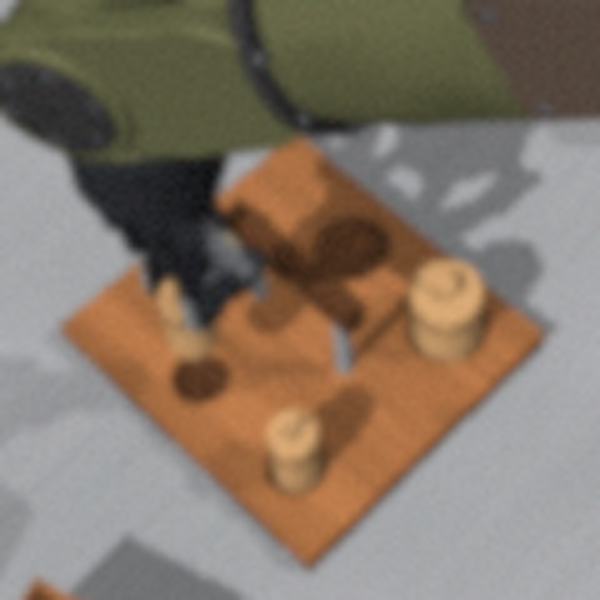

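Request:
carry_out([
  [[1, 0.0022, 0.0004, -0.012, 0, -0.3, 0], [1, 0.0022, 0.0004, -0.024, 0, -0.3, 0], [1, 0.0022, 0.0004, -0.024, 0, -0.3, 0], [1, 0.0022, 0.0004, -0.024, 0, -0.3, 0], [1, 0.0022, 0.0004, -0.024, 0, -0.3, 0]],
])

```text
t: 7.2
position: [0.5683, 0.2704, 0.0747]
tcp_rot: [3.141, -0.002, -0.044]
contact_force: [0.3, -0.2, -0.6]
opening: 0.308
```

```bash
python3 - <<'E'
from held import *
m,im,d,C,L=held('w7')
crop('w7',180,130,340,330,4,'c9')
E
```

```text
7.2 [0.56830306 0.27042818 0.07474352] [ 3.14135424e+00 -2.16543393e-03 -4.36961039e-02] 0.3077525059592452 [ 0.3  -0.16 -0.58]
```

View pics/c9.png

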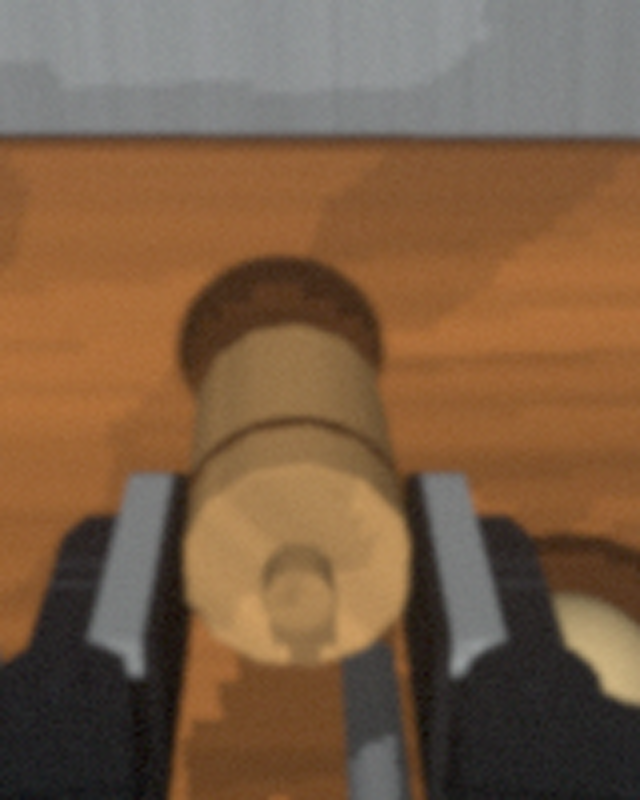

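```bash
python3 - <<'E'
from h import *
m=load('w7')[0]
f=lambda p:(np.array(p,float)+.5)/4-.5+[180,130]
print(onz(m,f([(180,345),(382,345),(281,255)]),.012).round(4))
print('edge',onz(m,f([(20,135),(620,135)]),.012).round(4))
a=np.array([.5662,.2697]); th=np.linspace(0,2*np.pi,13)
print((4*(proj(m,np.c_[a[0]+.017*np.cos(th),a[1]+.017*np.sin(th),0*th+.012])-[180,130])).round()[:8].tolist())
E
```

```text
[[0.5497 0.2719 0.012 ]
 [0.583  0.2704 0.012 ]
 [0.5671 0.2867 0.012 ]]
edge [[0.5271 0.3084 0.012 ]
 [0.6213 0.3042 0.012 ]]
[[382.0, 347.0], [366.0, 300.0], [327.0, 265.0], [274.0, 254.0], [222.0, 270.0], [186.0, 307.0], [176.0, 356.0], [194.0, 402.0]]
```

Request:
carry_out([
  [[1, -0.001, -0.0003, 0, 0, 0.1, 0], [1, -0.0017, -0.0003, 0, 0, 0.1, 0], [1, -0.0017, -0.0003, 0, 0, 0.1, 0], [1, -0.0017, -0.0003, 0, 0, 0.1, 0], [1, -0.0017, -0.0003, 0, 0, 0.1, 0]],
])

```text
t: 7.75
position: [0.5666, 0.2702, 0.0748]
tcp_rot: [3.141, -0.001, -0.044]
contact_force: [0.0, 0.5, -0.1]
opening: 0.306
```

Request:
carry_out([
  [[1, 0, 0, -0.008, 0, 0, 0], [1, 0, 0, -0.014, 0, 0, 0], [1, 0, 0, -0.019, 0, 0, 0], [1, 0, 0, -0.023, 0, 0, 0], [1, 0, 0, -0.026, 0, 0, 0], [1, 0, 0, -0.0285, 0, 0, 0], [1, 0, 0, -0.0295, 0, 0, 0], [1, 0, 0, -0.0295, 0, 0, 0]],
])

```text
t: 8.55
position: [0.5666, 0.2702, 0.0453]
tcp_rot: [3.141, -0.001, -0.044]
contact_force: [-0.7, 0.5, 0.5]
opening: 0.306
```

```bash
python3 - <<'E'
from held import *
m,im,d,C,L=held('w8')
crop('w8',180,130,340,330,4,'c10')
E
```

```text
8.55 [0.5666255  0.27015462 0.04528148] [ 3.14133240e+00 -5.56283976e-04 -4.37170214e-02] 0.3057727337139072 [-0.67  0.48  0.51]
```

View pics/c10.png

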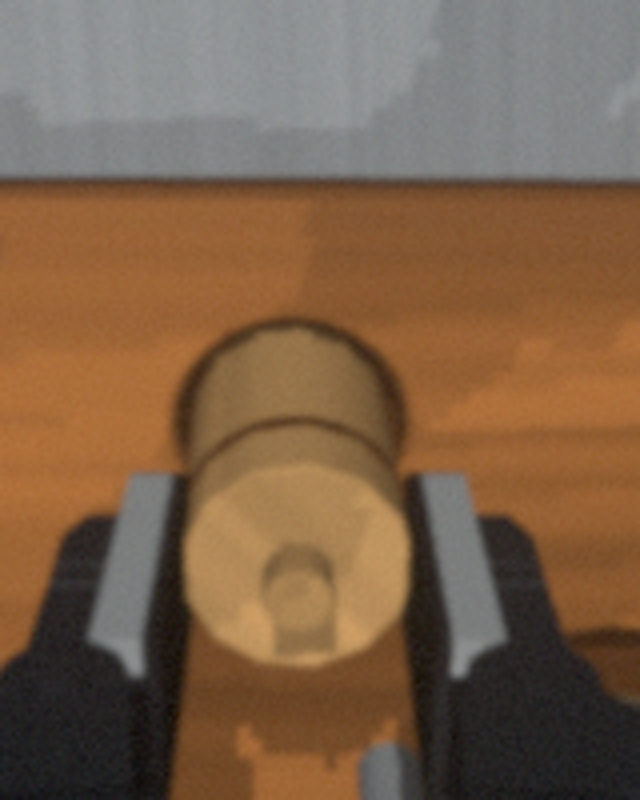

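The thin pot is down in its well, evenly ringed by the mouth, and there is hardly any force on the tool. Releasing it and backing off upward.

Request:
carry_out([
  [[1, 0, 0, -0.0006, 0, 0, 0], [0.2, 0, 0, -0.0006, 0, 0, 0], [0.0, 0, 0, -0.0006, 0, 0, 0], [-0.2, 0, 0, 0, 0, 0, 0], [-0.2, 0, 0, 0, 0, 0, 0], [-0.2, 0, 0, 0.02, 0, 0, 0], [-0.2, 0, 0, 0.05, 0, 0, 0], [-0.2, 0, 0, 0.09, 0, 0, 0], [-0.2, 0, 0, 0.13, 0, 0, 0], [-0.2, 0, 0, 0.15, 0, 0, 0], [-0.2, 0, 0, 0.15, 0, 0, 0], [-0.2, 0, 0, 0.15, 0, 0, 0]],
])

```text
t: 9.8
position: [0.5665, 0.2702, 0.1951]
tcp_rot: [3.141, -0.001, -0.044]
contact_force: [-1.0, 0.3, -0.0]
opening: 0.601
```

```bash
python3 - <<'E'
from held import *
m,im,d,C,L=held('w9')
n,l,st,ce=cv2.connectedComponentsWithStats(((C[...,2]>.045)&(C[...,2]<.0535)).astype(np.uint8))
for i in range(1,n):
    if st[i,4]>150: print(st[i],np.median(C[l==i][:,2]),cv2.minEnclosingCircle(C[l==i][:,:2].astype(np.float32)))
E
```

```text
9.8 [0.56654042 0.27015028 0.19508042] [ 3.14140111e+00 -6.32266223e-04 -4.36621755e-02] 0.600871682474641 [-1.04  0.25 -0.04]
[150 167  31  31 663] 0.04919137677630836 ((0.48648980259895325, 0.2731344401836395), 0.014273179695010185)
[238 166  30  31 658] 0.049176177804244214 ((0.5660998821258545, 0.27010631561279297), 0.014030415564775467)
```

View pics/w9.png

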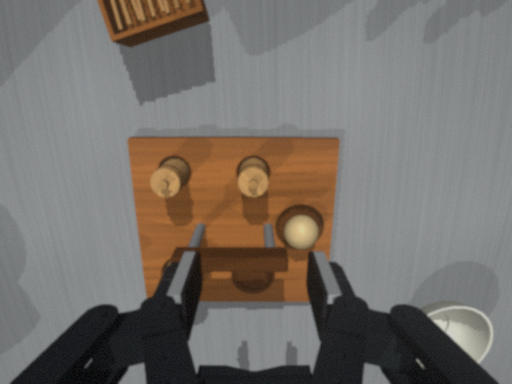

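The thin pot stands in its well at the same height as its neighbour. Now the thick pot.

Request:
carry_out([
  [[-0.5, -0.0077, -0.046, 0.01, 0, 0, 0.5], [-1, -0.0153, -0.0915, 0.01, 0, 0, 1], [-1, -0.023, -0.137, 0.01, 0, 0, 1.5], [-1, -0.0307, -0.183, 0.01, 0, 0, 2], [-1, -0.0383, -0.229, 0.01, 0, 0, 2.5], [-1, -0.046, -0.2745, 0, 0, 0, 2.5], [-1, -0.0537, -0.32, -0.01, 0, 0, 2.5], [-1, -0.0613, -0.366, -0.02, 0, 0, 2.5], [-1, -0.069, -0.412, -0.03, 0, 0, 2.5], [-1, -0.0767, -0.4575, -0.04, 0, 0, 2.5], [-1, -0.0843, -0.503, -0.05, 0, 0, 2.5], [-1, -0.092, -0.549, -0.06, 0, 0, 2.5]],
])

```text
t: 11.05
position: [0.4731, -0.2804, 0.1324]
tcp_rot: [-3.141, 0.003, -0.0]
contact_force: [0.8, -0.5, -0.3]
opening: 1.001
```

Request:
carry_out([
  [[-1, -0.001, -0.005, 0, 0, 0, 0], [-1, -0.001, -0.005, 0, 0, 0, 0], [-1, -0.001, -0.005, 0, 0, 0, 0]],
])

```text
t: 11.35
position: [0.4721, -0.2845, 0.1319]
tcp_rot: [-3.14, 0.003, 0.0]
contact_force: [-1.0, 0.3, 0.6]
opening: 1.003
```

```bash
python3 - <<'E'
from held import *
m,im,d,C,L=held('w10')
n,l,st,ce=cv2.connectedComponentsWithStats(((C[...,2]>.038)&(C[...,2]<.0485)).astype(np.uint8))
for i in range(1,n):
    if st[i,4]>150: print(st[i],np.median(C[l==i][:,2]),cv2.minEnclosingCircle(C[l==i][:,:2].astype(np.float32)))
E
```

```text
11.35 [ 0.47213195 -0.28448488  0.13190889] [-3.14036950e+00  3.40993895e-03  3.53596595e-04] 1.0029912568732953 [-0.98  0.28  0.56]
[ 219    8   44   47 1434] 0.044193029360860975 ((0.46409350633621216, -0.16789188981056213), 0.01419938076287508)
[ 229  168   57   56 2249] 0.04418788594571818 ((0.4743286669254303, -0.279434472322464), 0.021135009825229645)
```

View pics/w10.png

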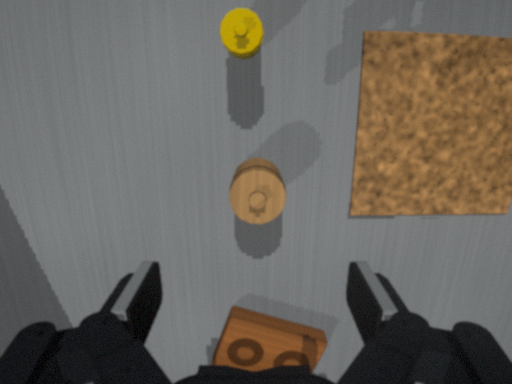

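The thick wood pot's top is at (258,195), which puts it at (0.4743,-0.2794). Descending and gripping.

Request:
carry_out([
  [[-1, 0.0022, 0.0051, -0.01, 0, 0, 0], [-1, 0.0022, 0.0051, -0.04, 0, 0, 0], [-1, 0.0022, 0.0051, -0.07, 0, 0, 0], [-1, 0.0022, 0.0051, -0.088, 0, 0, 0], [-1, 0.0022, 0.0051, -0.094, 0, 0, 0], [0, 0.0022, 0.0051, -0.094, 0, 0, 0], [1, 0.0022, 0.0051, -0.094, 0, 0, 0], [1, 0.0022, 0.0051, -0.094, 0, 0, 0], [1, 0.0022, 0.0051, -0.094, 0, 0, 0], [1, 0.0022, 0.0051, -0.094, 0, 0, 0], [1, 0.0022, 0.0051, -0.094, 0, 0, 0]],
], grip_force=30)

```text
t: 12.5
position: [0.4752, -0.2794, 0.0396]
tcp_rot: [3.141, 0.001, 0.001]
contact_force: [-0.7, 1.5, 5.8]
opening: 0.469
```

Request:
carry_out([
  [[1, 0, 0, 0.03, 0, 0, 0], [1, 0, 0, 0.07, 0, 0, 0], [1, 0, 0, 0.11, 0, 0, 0], [1, 0, 0, 0.13, 0, 0, 0], [1, 0, 0, 0.13, 0, 0, 0], [1, 0, 0, 0.13, 0, 0, 0]],
])

```text
t: 13.1
position: [0.4751, -0.2793, 0.1696]
tcp_rot: [3.141, 0.001, 0.001]
contact_force: [0.3, 0.7, -1.1]
opening: 0.47
```

```bash
python3 - <<'E'
from held import *
m,im,d,C,L=held('w11')
c=L[150:340,190:320]; q=(c[...,2]>-.0075)&(c[...,2]<.002)&(abs(c[...,0])<.025)&(abs(c[...,1])<.03)
h,e=np.histogram(c[...,2][(abs(c[...,0])<.015)&(abs(c[...,1])<.018)],bins=np.arange(-.02,.02,.001));i=h.argmax();z=e[i]+.0005;print('top tool z',z)
q=(abs(c[...,2]-z)<.0012)&(abs(c[...,0])<.0225)&(abs(c[...,1])<.03);p=c[q];print(p.min(0),p.max(0),cv2.minEnclosingCircle(p[:,:2].astype(np.float32)))
q=(c[...,2]>z+.005)&(c[...,2]<z+.03)&(abs(c[...,0])<.03)&(abs(c[...,1])<.03);p=c[q];print(p.min(0),p.max(0))
E
```

```text
13.1 [ 0.47506931 -0.27931215  0.16959571] [3.14105421e+00 6.08455132e-04 1.01539397e-03] 0.4701444218645943 [ 0.27  0.74 -1.15]
top tool z -0.004499999999999987
[-0.02231669 -0.02100833 -0.00569942] [ 0.02206736  0.02100871 -0.00330223] ((-0.00010851866682060063, -0.0012510297819972038), 0.024046653881669044)
[-0.02021501 -0.02125582  0.00050951] [ 0.02091601 -0.00383705  0.0254974 ]
```

View pics/w11.png

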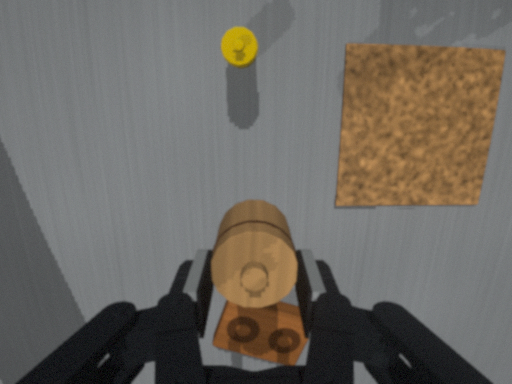

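Request:
carry_out([
  [[1, 0.0086, 0.043, 0.01, 0, 0, -0.5], [1, 0.0171, 0.086, 0.01, 0, 0, -1], [1, 0.0257, 0.129, 0.01, 0, 0, -1.5], [1, 0.0343, 0.172, 0.01, 0, 0, -2], [1, 0.0429, 0.215, 0.01, 0, 0, -2.5], [1, 0.0514, 0.2575, 0.01, 0, 0, -2.55], [1, 0.06, 0.3, 0.0, 0, 0, -2.55], [1, 0.0686, 0.343, 0.0, 0, 0, -2.55], [1, 0.0771, 0.386, -0.01, 0, 0, -2.55], [1, 0.0857, 0.4291, -0.03, 0, 0, -2.55], [1, 0.0857, 0.4291, -0.07, 0, 0, -2.55], [1, 0.0857, 0.4291, -0.09, 0, 0, -2.55]],
])

```text
t: 14.35
position: [0.5585, 0.1509, 0.0742]
tcp_rot: [3.141, 0.007, -0.041]
contact_force: [-0.2, -0.2, -0.8]
opening: 0.466
```

Request:
carry_out([
  [[1, 0, 0, 0, 0, 0, 0], [1, 0, 0, 0, 0, 0, 0], [1, 0, 0, 0, 0, 0, 0], [1, 0, 0, 0, 0, 0, 0]],
])

```text
t: 14.75
position: [0.5591, 0.1508, 0.0754]
tcp_rot: [3.141, 0.005, -0.042]
contact_force: [-1.1, 0.1, 0.4]
opening: 0.475
```

```bash
python3 - <<'E'
from held import *
m,im,d,C,L=held('w12'); crop('w12',150,100,370,330,3.2,'c12')
a=np.array([.5608,.1498]); th=np.linspace(0,2*np.pi,9)
print((3.2*(proj(m,np.c_[a[0]+.024*np.cos(th),a[1]+.024*np.sin(th),0*th+.012])-[150,100])).round()[:8].tolist())
m=load('w11')[0]; q=onz(m,[(347,43),(503,50),(478,205),(336,206)],.004); print('mat',q.mean(0),q.round(4).tolist())
E
```

```text
14.75 [0.55910065 0.15081025 0.07543845] [ 3.14106553  0.00548672 -0.04170933] 0.4749382551277552 [-1.08  0.15  0.4 ]
[[456.0, 372.0], [420.0, 296.0], [335.0, 265.0], [253.0, 302.0], [225.0, 381.0], [263.0, 453.0], [344.0, 480.0], [423.0, 447.0]]
mat [ 0.62991567 -0.2346582   0.004     ] [[0.5556, -0.1603, 0.004], [0.7012, -0.1595, 0.004], [0.706, -0.309, 0.004], [0.5569, -0.3099, 0.004]]
```

View pics/c12.png

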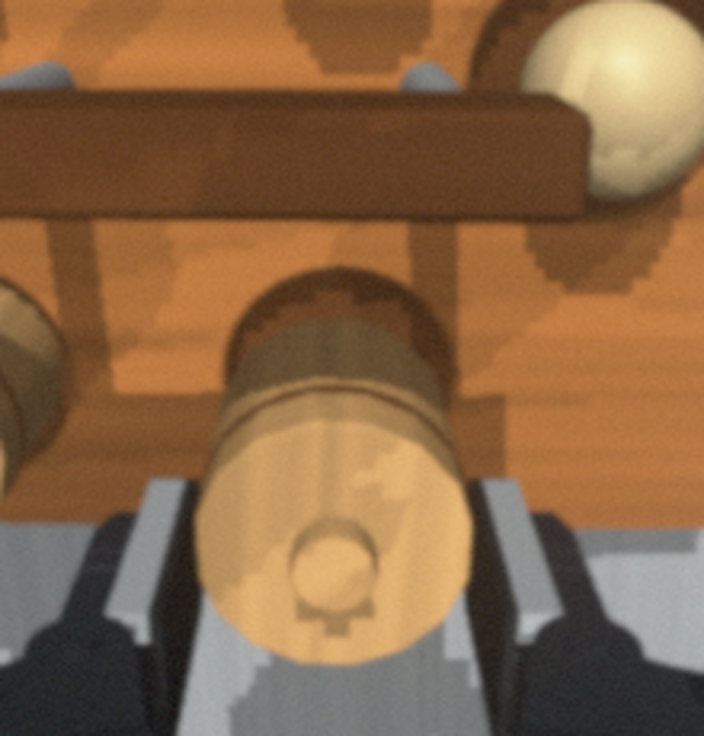

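The predicted mouth circle matches the picture (left 226, right 458, top 265). Correcting by about 2 mm, then lowering.

Request:
carry_out([
  [[1, 0.0017, -0.001, -0.005, 0, -0.25, -0.1], [1, 0.0017, -0.001, -0.01, 0, -0.25, -0.1], [1, 0.0017, -0.001, -0.01, 0, -0.25, -0.1], [1, 0.0017, -0.001, -0.01, 0, -0.25, -0.1], [1, 0.0017, -0.001, -0.01, 0, -0.25, -0.1]],
])

```text
t: 15.3
position: [0.5607, 0.1498, 0.0654]
tcp_rot: [3.141, 0.001, -0.043]
contact_force: [-0.6, -0.3, -0.5]
opening: 0.47
```

Request:
carry_out([
  [[1, 0, 0, -0.006, 0, 0, 0], [1, 0, 0, -0.011, 0, 0, 0], [1, 0, 0, -0.015, 0, 0, 0], [1, 0, 0, -0.018, 0, 0, 0], [1, 0, 0, -0.02, 0, 0, 0], [1, 0, 0, -0.0205, 0, 0, 0], [1, 0, 0, -0.0205, 0, 0, 0]],
])

```text
t: 16.0
position: [0.5608, 0.1498, 0.0449]
tcp_rot: [3.141, 0.001, -0.043]
contact_force: [0.5, -0.6, 0.1]
opening: 0.47
```

```bash
python3 - <<'E'
from held import *
m,im,d,C,L=held('w13'); crop('w13',150,100,370,330,3,'c13')
E
```

```text
16.0 [0.56080453 0.14984086 0.04488902] [ 3.14125202e+00  1.16525161e-03 -4.34505848e-02] 0.47040902940177337 [ 0.47 -0.57  0.07]
```

View pics/c13.png

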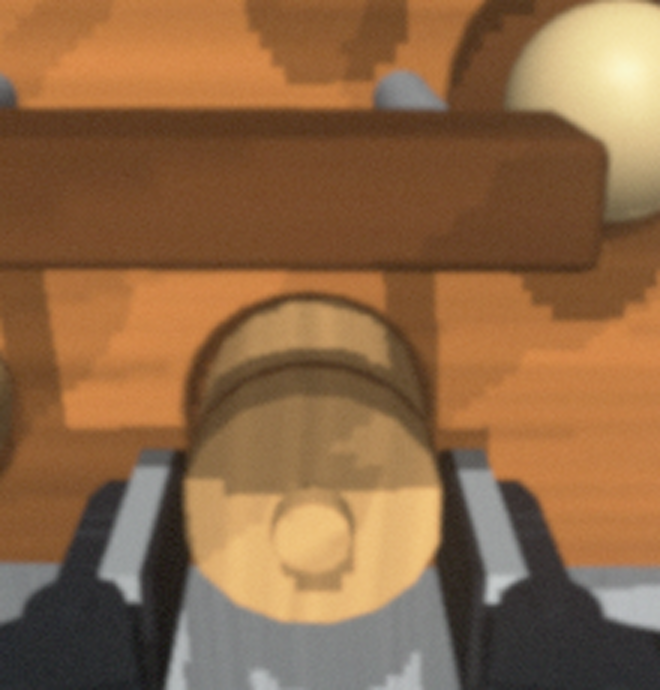

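The thick pot is down in its well. Releasing it and rising.

Request:
carry_out([
  [[1, 0, 0, -0.0004, 0, 0, 0], [0.0, 0, 0, -0.0004, 0, 0, 0], [-0.15, 0, 0, -0.0004, 0, 0, 0], [-0.2, 0, 0, 0, 0, 0, 0], [-0.2, 0, 0, 0, 0, 0, 0], [-0.2, 0, 0, 0.02, 0, 0, 0], [-0.2, 0, 0, 0.05, 0, 0, 0], [-0.2, 0, 0, 0.09, 0, 0, 0], [-0.2, 0, 0, 0.13, 0, 0, 0], [-0.2, 0, 0, 0.16, 0, 0, 0], [-0.2, 0, 0, 0.16, 0, 0, 0]],
])

```text
t: 17.15
position: [0.5622, 0.1501, 0.2097]
tcp_rot: [-3.14, -0.006, -0.043]
contact_force: [0.1, 0.3, 1.1]
opening: 0.598
```

```bash
python3 - <<'E'
from held import *
s=ctrl.state();print(s['t'],s['position'],s['tcp_rot'],s['opening'],s['joint_pos'])
snap('top','t14'); crop('t14',160,165,250,250,7,'c14')
E
```

```text
17.15 [0.56222921 0.15014941 0.20970286] [-3.14012539 -0.00619351 -0.04341385] 0.5984055569615413 [ 1.98058549e-01  3.87098917e-01  1.46164070e+00 -5.87258829e-05
  1.28648835e+00  2.41484152e-01]
```

View pics/c14.png

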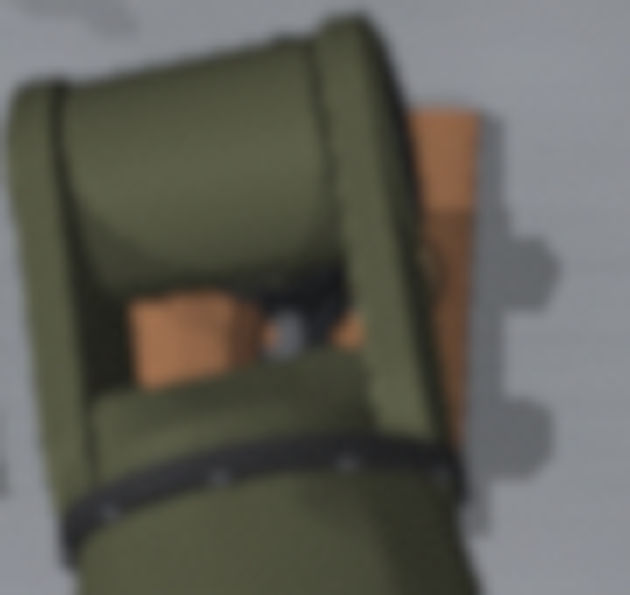

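Request:
carry_out([
  [[-0.1, 0, 0.01, 0.005, 0, 0, -8], [-0.1, 0, 0.02, 0.01, 0, 0, -16], [-0.1, -0.005, 0.03, 0.01, 0, 0, -24], [-0.1, -0.01, 0.04, 0.01, 0, 0, -32], [-0.1, -0.015, 0.05, 0.01, 0, 0, -40], [-0.1, -0.0186, 0.06, 0.01, 0, 0, -48], [-0.1, -0.0186, 0.06, 0.01, 0, 0, -56], [-0.1, -0.0186, 0.06, 0.01, 0, 0, -64], [-0.1, -0.0186, 0.06, 0.01, 0, 0, -72], [-0.1, -0.0186, 0.06, 0.01, 0, 0, -80], [-0.1, -0.0186, 0.06, 0.01, 0, 0, -87], [-0.1, -0.0186, 0.06, 0.01, 0, 0, -90]],
])

```text
t: 18.4
position: [0.5424, 0.2099, 0.2154]
tcp_rot: [3.14, -0.003, -1.619]
contact_force: [-0.0, -0.2, -0.6]
opening: 0.553
```

Request:
carry_out([
  [[-0.1, 0, 0, 0, 0, 0, 0], [-0.1, 0, 0, 0, 0, 0, 0], [-0.1, 0, 0, 0, 0, 0, 0]],
])

```text
t: 18.7
position: [0.5423, 0.2098, 0.2148]
tcp_rot: [3.139, -0.004, -1.618]
contact_force: [1.2, 0.6, 0.6]
opening: 0.552
```

```bash
python3 - <<'E'
from held import *
m,im,d,C,L=held('w15')
k=(C[...,2]>.086)&(C[...,2]<.0945)
n,l,st,ce=cv2.connectedComponentsWithStats(k.astype(np.uint8))
for i in range(1,n):
    if st[i,4]>300: print('bar',st[i],np.median(C[l==i][:,2]),cv2.minAreaRect(C[l==i][:,:2].astype(np.float32)))
k=(C[...,2]>.0465)&(C[...,2]<.052)
n,l,st,ce=cv2.connectedComponentsWithStats(k.astype(np.uint8))
for i in range(1,n):
    if st[i,4]>300: print('pot',st[i],np.median(C[l==i][:,2]),cv2.minEnclosingCircle(C[l==i][:,:2].astype(np.float32)))
E
```

```text
18.7 [0.54230107 0.20982173 0.21484544] [ 3.13929628 -0.00371722 -1.61750487] 0.551861020708559 [1.21 0.63 0.61]
bar [ 244  128   17  114 1875] 0.09011400007909726 ((0.5440541505813599, 0.20983223617076874), (0.013623067177832127, 0.0993405431509018), 86.76284790039062)
pot [ 293  132   45   44 1353] 0.04915502126140692 ((0.5615733861923218, 0.14958813786506653), 0.021151060238480568)
pot [174 141  30  29 606] 0.04912586309083078 ((0.5665360689163208, 0.2692219614982605), 0.014186233282089233)
pot [ 290  214   42   37 1074] 0.049275446264181094 ((0.4805566370487213, 0.15286807715892792), 0.02123565785586834)
pot [181 220  26  26 458] 0.04926928946049974 ((0.4865737855434418, 0.27232691645622253), 0.01409646961838007)
```

View pics/w15.png

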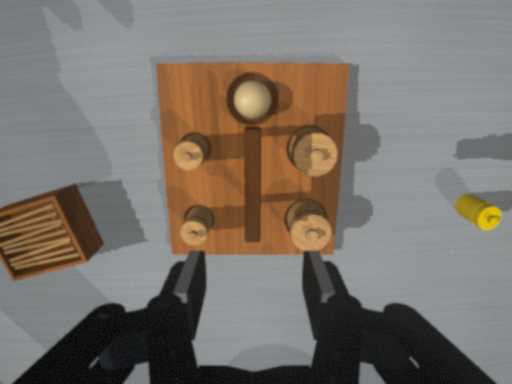

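All four pots read the same top height (0.0492 m), and the ball is in its pocket at (252,98). The jaws straddle the bar at (252,185). Descending to the handle.

Request:
carry_out([
  [[0.2, 0.0015, 0.0001, -0.03, 0, 0.2, 0], [0.2, 0.0015, 0.0001, -0.06, 0, 0.2, 0], [0.2, 0.0015, 0.0001, -0.085, 0, 0.2, 0], [0.2, 0.0015, 0.0001, -0.105, 0, 0.2, 0], [0.2, 0.0015, 0.0001, -0.12, 0, 0.2, 0], [0.2, 0.0015, 0.0001, -0.128, 0, 0.2, 0], [0.2, 0.0015, 0.0001, -0.128, 0, 0.2, 0], [0.2, 0.0015, 0.0001, -0.128, 0, 0.2, 0]],
])

```text
t: 19.55
position: [0.5443, 0.2101, 0.0879]
tcp_rot: [3.137, -0.003, -1.618]
contact_force: [-0.1, -0.3, 0.0]
opening: 0.399
```

```bash
python3 - <<'E'
from held import *
m,im,d,C,L=held('w16')
E
```

```text
19.55 [0.54427932 0.21006009 0.08787482] [ 3.13723314 -0.00333734 -1.61764542] 0.39948479475066473 [-0.15 -0.25  0.01]
```

View pics/w16.png

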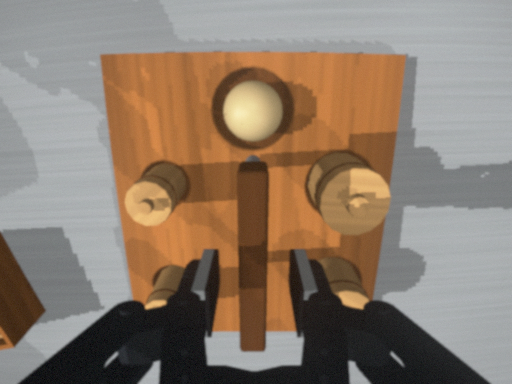

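Request:
carry_out([
  [[0.5, 0, 0, -0.001, 0, 0, 0], [0.8, 0, 0, -0.001, 0, 0, 0], [1, 0, 0, -0.001, 0, 0, 0], [1, 0, 0, -0.001, 0, 0, 0], [1, 0, 0, -0.001, 0, 0, 0], [1, 0, 0, -0.001, 0, 0, 0], [1, 0, 0, -0.001, 0, 0, 0], [1, 0, 0, -0.001, 0, 0, 0]],
], grip_force=90)

```text
t: 20.4
position: [0.5448, 0.2103, 0.0882]
tcp_rot: [3.139, -0.003, -1.618]
contact_force: [-2.0, 0.5, 6.5]
opening: 0.121
```

```bash
python3 - <<'E'
from held import *
m,im,d,C,L=held('w17')
E
```

```text
20.4 [0.54479428 0.21028735 0.08824496] [ 3.13920232e+00 -2.51789185e-03 -1.61770181e+00] 0.12102295188673028 [-1.97  0.5   6.49]
```

View pics/w17.png

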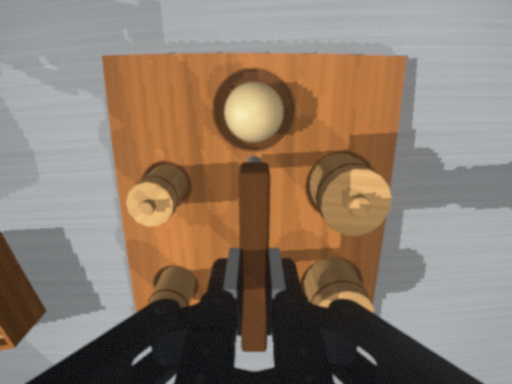

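The bar is gripped. Lifting gently.

Request:
carry_out([
  [[1, 0, 0, 0.002, 0, 0, 0], [1, 0, 0, 0.005, 0, 0, 0], [1, 0, 0, 0.009, 0, 0, 0], [1, 0, 0, 0.014, 0, 0, 0], [1, 0, 0, 0.02, 0, 0, 0], [1, 0, 0, 0.027, 0, 0, 0], [1, 0, 0, 0.034, 0, 0, 0], [1, 0, 0, 0.041, 0, 0, 0], [1, 0, 0, 0.046, 0, 0, 0], [1, 0, 0, 0.05, 0, 0, 0], [1, 0, 0, 0.05, 0, 0, 0], [1, 0, 0, 0.05, 0, 0, 0]],
])

```text
t: 21.65
position: [0.5447, 0.2103, 0.1381]
tcp_rot: [3.139, -0.003, -1.618]
contact_force: [-0.0, 0.2, -6.3]
opening: 0.116
```

```bash
cat > lvl.py <<'E'
from held import *
def lvl(tag):
    m,im,d,C,L=held(tag)
    # board: region of tray surface; fit plane robustly
    s=ctrl.state(); Z=C[...,2]; z0=s['position'][2]-.088+.012
    k=np.isfinite(Z)&(abs(Z-z0)<.012); k[:50]=k[:50]; k&=(abs(C[...,0]-s['position'][0])<.11)&(abs(C[...,1]-s['position'][1])<.11)
    P=C[k]
    for _ in range(4):
        A=np.c_[P[:,:2]-s['position'][:2],np.ones(len(P))]; c=np.linalg.lstsq(A,P[:,2],rcond=None)[0]; r=abs(A@c-P[:,2]); P=P[r<max(.002,np.median(r)*2)]
    print('plane slopes',c.round(4),len(P),'underside approx',c[2]-.012)
E
python3 - <<'E'
from lvl import *
lvl('w18'); snap('side','s18'); crop('s18',150,150,310,310,4,'c18')
E
```

```text
21.65 [0.54468262 0.2102789  0.1380542 ] [ 3.13890161e+00 -2.62584416e-03 -1.61768593e+00] 0.11586770921985384 [-0.02  0.2  -6.29]
plane slopes [0.0013 0.     0.061 ] 43679 underside approx 0.04901637916429813
```

View pics/w18.png

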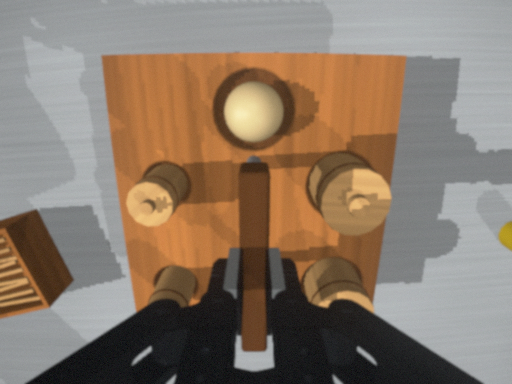

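View pics/c18.png

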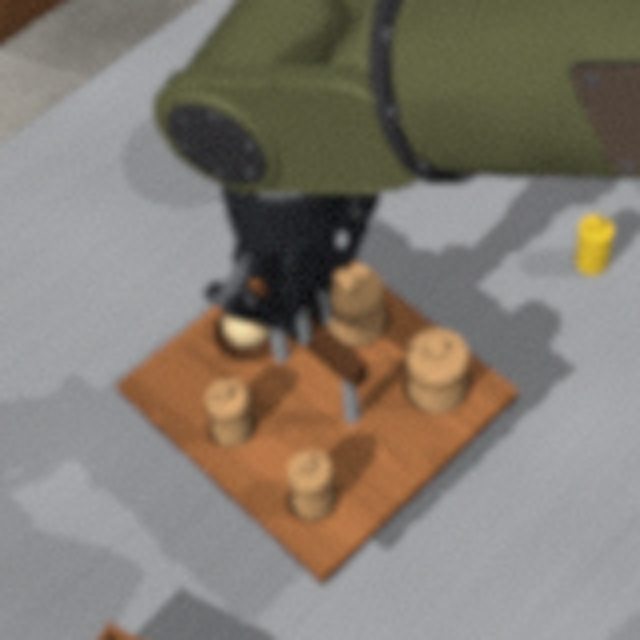

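The tray is level (slope about 0.001) and 5 cm up, with all pots seated and the ball in its pocket. Raising further, then carrying it slowly.

Request:
carry_out([
  [[1, 0, 0, 0.003, 0, 0, 0], [1, 0, 0, 0.008, 0, 0, 0], [1, 0, 0, 0.015, 0, 0, 0], [1, 0, 0, 0.023, 0, 0, 0], [1, 0, 0, 0.031, 0, 0, 0], [1, 0, 0, 0.039, 0, 0, 0], [1, 0, 0, 0.047, 0, 0, 0], [1, 0, 0, 0.055, 0, 0, 0], [1, 0, 0, 0.062, 0, 0, 0], [1, 0, 0, 0.067, 0, 0, 0], [1, 0, 0, 0.07, 0, 0, 0], [1, 0, 0, 0.071, 0, 0, 0]],
])

```text
t: 22.95
position: [0.5446, 0.2103, 0.2091]
tcp_rot: [3.139, -0.003, -1.618]
contact_force: [0.0, -0.4, -6.3]
opening: 0.123
```

Request:
carry_out([
  [[1, 0.0004, -0.002, 0, 0, 0, 0], [1, 0.001, -0.005, 0, 0, 0, 0], [1, 0.002, -0.01, 0, 0, 0, 0], [1, 0.0033, -0.017, 0, 0, 0, 0], [1, 0.0049, -0.026, 0, 0, 0, 0], [1, 0.0069, -0.036, 0, 0, 0, 0], [1, 0.009, -0.047, 0, 0, 0, 0], [1, 0.0111, -0.058, 0, 0, 0, 0], [1, 0.0132, -0.069, 0, 0, 0, 0], [1, 0.0153, -0.08, 0, 0, 0, 0], [1, 0.0174, -0.091, 0, 0, 0, 0], [1, 0.0195, -0.102, 0, 0, 0, 0]],
])

```text
t: 24.15
position: [0.5643, 0.1073, 0.2091]
tcp_rot: [3.139, -0.003, -1.618]
contact_force: [0.7, -0.4, -6.2]
opening: 0.122
```

Request:
carry_out([
  [[1, 0.002, -0.011, 0, 0, 0, 0], [1, 0.004, -0.022, 0, 0, 0, 0], [1, 0.006, -0.033, 0, 0, 0, 0], [1, 0.008, -0.044, 0, 0, 0, 0], [1, 0.01, -0.055, 0, 0, 0, 0], [1, 0.012, -0.066, 0, 0, 0, 0], [1, 0.014, -0.077, 0, 0, 0, 0], [1, 0.016, -0.088, 0, 0, 0, 0], [1, 0.018, -0.099, 0, 0, 0, 0], [1, 0.02, -0.11, 0, 0, 0, 0], [1, 0.022, -0.121, 0, 0, 0, 0], [1, 0.024, -0.132, 0, 0, 0, 0]],
])

```text
t: 25.35
position: [0.5885, -0.0256, 0.2091]
tcp_rot: [3.139, -0.003, -1.618]
contact_force: [0.1, 0.7, -5.1]
opening: 0.12
```

Request:
carry_out([
  [[1, 0.002, -0.011, 0, 0, 0, 0], [1, 0.004, -0.022, 0, 0, 0, 0], [1, 0.006, -0.033, 0, 0, 0, 0], [1, 0.008, -0.044, 0, 0, 0, 0], [1, 0.01, -0.055, 0, 0, 0, 0], [1, 0.012, -0.066, 0, 0, 0, 0], [1, 0.014, -0.077, 0, 0, 0, 0], [1, 0.016, -0.088, 0, 0, 0, 0], [1, 0.018, -0.099, 0, 0, 0, 0], [1, 0.02, -0.11, 0, 0, 0, 0], [1, 0.022, -0.121, 0, 0, 0, 0], [1, 0.024, -0.132, 0, 0, 0, 0]],
])

```text
t: 26.55
position: [0.6126, -0.1585, 0.209]
tcp_rot: [3.139, -0.003, -1.618]
contact_force: [0.4, -0.1, -6.1]
opening: 0.125
```

Request:
carry_out([
  [[1, 0.0022, -0.011, 0, 0, 0, 0], [1, 0.0043, -0.0215, 0, 0, 0, 0], [1, 0.0063, -0.0315, 0, 0, 0, 0], [1, 0.0082, -0.0405, 0, 0, 0, 0], [1, 0.0098, -0.0485, 0, 0, 0, 0], [1, 0.0112, -0.0555, 0, 0, 0, 0], [1, 0.0124, -0.0615, 0, 0, 0, 0], [1, 0.0134, -0.0665, 0, 0, 0, 0], [1, 0.0142, -0.0705, 0, 0, 0, 0], [1, 0.0148, -0.0735, 0, 0, 0, 0], [1, 0.0152, -0.0755, 0, 0, 0, 0], [1, 0.0154, -0.0765, 0, 0, 0, 0]],
])

```text
t: 27.75
position: [0.628, -0.2351, 0.209]
tcp_rot: [3.139, -0.003, -1.618]
contact_force: [0.9, -0.6, -6.1]
opening: 0.121
```

Request:
carry_out([
  [[1, 0, 0, 0, 0, 0, 0], [1, 0, 0, 0, 0, 0, 0], [1, 0, 0, 0, 0, 0, 0], [1, 0, 0, 0, 0, 0, 0], [1, 0, 0, 0, 0, 0, 0], [1, 0, 0, 0, 0, 0, 0]],
])

```text
t: 28.35
position: [0.628, -0.2351, 0.2091]
tcp_rot: [3.139, -0.003, -1.618]
contact_force: [0.3, -0.8, -6.3]
opening: 0.119
```

```bash
python3 - <<'E'
from lvl import *
lvl('w19'); snap('side','s19'); snap('top','t19'); crop('s19',200,60,400,230,4,'c19')
s=ctrl.state(); print(s['t'],s['dq'].round(4))
m,im,d=load('w19'); C=cloud(m,d)
k=(C[...,2]>.165)&(C[...,2]<.1735)
n,l,st,ce=cv2.connectedComponentsWithStats(k.astype(np.uint8))
for i in range(1,n):
    if st[i,4]>300: print('pot',st[i],np.median(C[l==i][:,2]),cv2.minEnclosingCircle(C[l==i][:,:2].astype(np.float32)))
E
```

```text
28.35 [ 0.62802947 -0.23508021  0.20905135] [ 3.13862083e+00 -2.61705979e-03 -1.61767602e+00] 0.11911732325432978 [ 0.25 -0.78 -6.29]
plane slopes [ 0.0017 -0.      0.132 ] 43597 underside approx 0.11998309812976234
28.5 [ 0.0012  0.0019 -0.0003 -0.0012 -0.0011 -0.0015]
pot [ 319  166   72   70 3479] 0.16997254152553995 ((0.6445258855819702, -0.2961713671684265), 0.021549183875322342)
pot [ 126  179   49   47 1571] 0.16993594847619006 ((0.6499139666557312, -0.17627255618572235), 0.014329547062516212)
pot [315 286  60  27 698] 0.16954798841364263 ((0.5699751377105713, -0.2937007248401642), 0.019938724115490913)
```

View pics/w19.png

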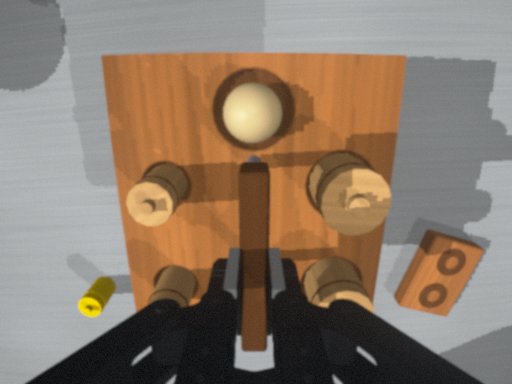

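View pics/c19.png

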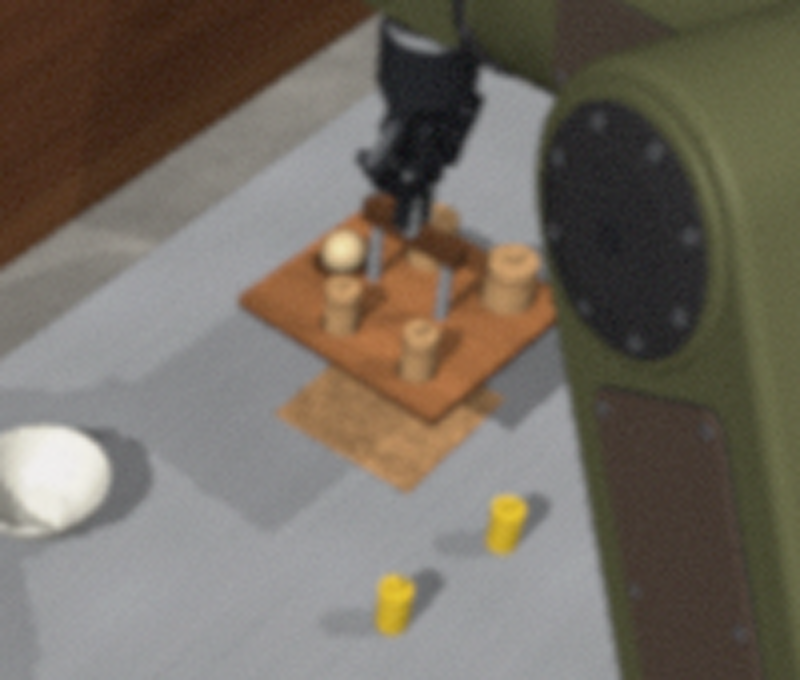

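View pics/t19.png

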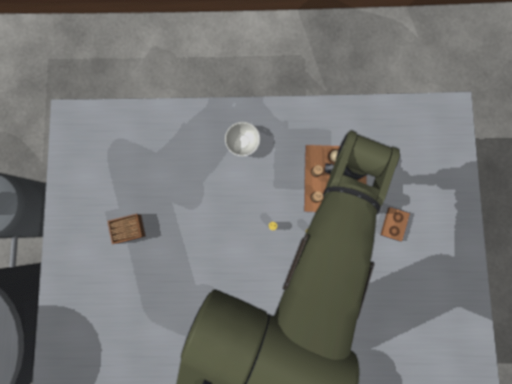

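The tray is still and level (slope 0.002). Its underside is at 0.120 m, and its middle is within a few mm of the measured mat centre. The pots are seated and the ball is in its pocket. The bowl, stick box and mould block look unmoved in the top view, at (242,139), (126,229) and (395,224). Handing in.

```bash
python3 -c "
from rig import ctrl
print(ctrl.sign_off()); s=ctrl.state(); print(s['t'],s['position'],s['contact_force'],s['opening'])"
```

```text
the job is handed in; nothing more can be done
None
the job is handed in; nothing more can be done
```

I set the thin and thick wood pots into their empty wells. I then lifted the tray by its handle, carried it slowly, and handed in while holding it over the cork mat, at about 28.5 s of the 72 s allowed. No verdict was reported.

- **Tray:** it was still, level to about 0.002 rad, with its underside at 0.120 m. The grip point was at (0.628, -0.235), within about 4 mm of the mat centre; the two camera estimates of that centre differ by about 6 mm.
- **Pots and ball:** before the lift, all four pot tops read the same height. In the last check, three read equal heights; the fourth, the thin pot that was already in the tray, was partly hidden by the gripper and looked seated in the side view. The ball was in its pocket.
- **Bystanders:** the stick box, bowl and mould block looked unmoved in the top view.

No check failed. The only disagreements were 1–2 mm tracking errors over the wells, which I corrected before lowering each pot.

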